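# Close the battery tin with its inner lid and lift off the outer lid

### The arm

A 7-joint arm with a two-finger parallel gripper is mounted at the origin on a cart in front of the work surface, level with it; the furniture and walls round the work are solid. World frame = base frame: x ahead of the robot, y to its left, z up, the work surface at z = 0. Lengths are in mm, angles in rad, forces in N, time in s.
With the tool pointing down it reaches from about 425 to 1025 mm from the base axis. Payload 3.6 kg.
Tool frame: the origin (TCP) lies on the mounting face of the last link; the fingertips stand 173 mm ahead of it and the grasp point (between the pads) lies 155 mm ahead of it (env.tip_reach is the distance from the TCP to the fingertips, in mm); z points along the fingers, y is the line along which they close (so a half turn about z gives the same grasp; the last joint's range is limited). The gripper opens to 85 mm and grips with 20 to 120 N. Pads are 22 mm wide; open, the fingers measure 114 mm over their backs; the gripper's body (76 mm by 85 mm) begins 54 mm behind the grasp point. The pads swing forward as they close: fully open they stand 13 mm farther back than shut.
Start: joints at [-1.278, 0.591, 0.048, 1.609, -0.033, 0.943, -0.034], TCP at [272.809, 671.718, 404.702] pointing down, gripper open.
Joint ranges: [-2.69, 2.69], [-0.47, 2.24], [-1.27, 1.36], [0.19, 2.51], [-1.53, 4.68], [0.08, 2.07], [-3.09, 3.09]. Speed limits (rad/s): [2.57, 2.57, 3.14, 3.14, 3.14, 3.14, 3.14].

### API

Orientations are given as [roll, pitch, yaw] about the fixed x, y, z axes, in that order (R = Rz(yaw) Ry(pitch) Rx(roll)).
In Python, from station import env gives the robot as it stands.
- The arm moves only by the tool servo_tool, never from a script. Its argument "steps" is one flat list of numbers, 5 for each row, row after row: the closure, from 0 (fully open) to 1 (shut), then the shift along the tool's x, y, z in m, then the turn about the tool's z in rad. In form: [grip, x, y, z, turn, grip, x, y, z, turn, ...]. A call has 1 to 20 rows; each row shifts and turns the commanded pose from where the row before left it, along the tool's axes as they then stand; what a row does not reach is not made up. A row lasts 1/8 s, in which the tool goes at most 62.5 mm and 10.7 degrees, less where a joint would pass 70% of its speed; a pose out of reach is approached as far as the arm can. A call is refused whole if a number of a shift passes 0.0625 or a number of a turn 0.188, either way. A call with a gripper value outside its range is refused whole. The fingers move at their own pace and stop on an object; "force" is the grip in N (left out, the last holds). Time passes only in rows, so rows that do not move let the fingers close. It gives the time, the measured TCP pose, the force, the opening and the grip force at its end, in the units of the state.
- env.get_obs(): the state, without advancing time (a new reading comes with each control period).
- env.read_camera(name): name is "side" or "top"; returns a dict with "image" (384x512x3 uint8, red, green, blue), "K" (3x3 intrinsics, pixels), "distortion" ([k1, k2, p1, p2, k3] as OpenCV has them; the pictures are not rectified), "origin" and "attitude" of the camera in the world. Camera axes: x right, y up, looking along -z (the intrinsics and any distortion apply to the point x, -y, -z); pixel columns grow to the right and rows downward; lengths in mm; the calibration is good to about 2 mm. A picture is of the moment at which its call begins. There is no depth.
- env.finish_job(): hands the job in; it is judged then, once.
The state is a dict: "time_s": time; "joints": joint angles; "joint_velocities": joint speeds; "effort": joint torques, N m; "position": TCP position; "tcp_rot": TCP orientation; "ft_force": force on the tool from outside, world axes, zero at the start; "wrist_torque": the same for the moment, N m; "width": opening from 0.0 (shut) to 1.0 (fully open); "gripper_force": force on a finger pad.
Only numpy, scipy, OpenCV 4.12 (cv2) and the standard library are available. Lean on these libraries where they do the work, as an engineer would, in place of code of your own. Each camera call takes 0.05 s, during which the arm holds its last target. There are 200 camera calls.

### The job

One of the two open yellow tins has a green battery in it, the other a blue memory stick. Pick up the double lid by the orange knob of the inner lid, so that the outer lid rides along on top of it, and lower it onto the tin with the battery until the inner lid is fully seated; then let go of the knob and lift the outer lid alone straight off by its white collar, leaving the inner lid closed on the tin. Finish while still holding the outer lid, level and in the air with its lower edge clear above the tip of the orange knob; do not drop the lids, and leave the two tins and everything else where they stand.

Things in the scene. Friction and masses are not known exactly. Their poses are not given: they have to be found in the camera images.
- tin_left: Left (+y) open round yellow tin standing loose on the black desk mat: 91 mm outer diameter, 50 mm high, 3 mm wall, 4 mm floor, 0.9 kg. Origin at the centre of its underside, z up.
- tin_right: Right (-y) tin, equal to the left one, standing loose on the bare white desk, whose top is 4 mm lower than the mat. Origin at the centre of its underside, z up.
- battery_center (a point): Centre of the loose green and cream battery, 14 mm thick and 50 mm long, lying on the floor of one of the tins (which one varies).
- memory_stick_center (a point): Centre of the loose blue memory stick, 18x54x8 mm, lying on the floor of the other tin.
- inner_lid: Round inner lid, 0.15 kg, at first lying on the mat: white plug 77 mm wide, 10 mm deep, that enters a tin's mouth with about 3 mm play all round; aluminium flange 97 mm wide, 4 mm thick, that sits on the rim; orange knob 22 mm wide up to 76 mm above the underside. Lifted by its knob it carries the outer lid too. Origin at the centre of the plug's underside, z up; seated, 40 mm above a tin's underside.
- inner_knob (a point): Point on the axis of the inner lid's upright cylindrical orange knob (22 mm diameter), 60 mm above the lid's underside, 16 mm below the knob's tip, 18 mm above the top edge of the outer lid's collar while nested; z up. Seated on a tin, it is 100 mm above the tin's underside.
- outer_lid: Round yellow outer lid, 109 mm wide, 0.12 kg, lying loosely on the inner lid's flange with about 3 mm sideways play: 4 mm ring plate with a 9 mm skirt hanging round the flange and a tube-shaped white collar (50 mm outer, 38 mm inner diameter, 24 mm high) through which the orange knob stands up with 8 mm play. Origin at the centre of the skirt's lower edge, z up.
- outer_collar (a point): Centre of the outer lid's white collar, half-way up, on the axis: 12 mm above the plate's top, 12 mm below the collar's top edge, 25 mm above the skirt's lower edge; z up. While nested it lies 30 mm below the point on the inner knob, and the knob stands 34 mm out of the collar. Lifting the collar lifts the outer lid only.
- phone: Bystander at the back: black phone lying flat, 146x72x8 mm. Origin at the centre of its underside.
- mouse: Bystander at the far left on the mat: dark grey mouse, 125x83x52 mm. Origin at the centre of its underside.
- dial_puck: Bystander at the back of the mat: round light grey and black desk dial, 58 mm wide, 31 mm high. Origin at the centre of its underside.
- marker: Bystander at the back: red and white marker lying down, 17x135x16 mm. Origin at the centre of its underside.
There are look-alikes about, which are no part of the job. What is shaped like the tin_left but pink or red is not meant.

How it is judged (in metres and radians):
On the way, in this order (a step that is already met when the one before it is completed fails the run):
1. both lids, still nested, are lifted together off the desk (height (world z) of inner_knob above 0.1 m and z of outer_collar in the frame of inner_knob below -0.022 m), for 0.1 s.
2. the inner lid sits fully on the tin with the battery, the outer lid still on it, and the knob is let go (((horizontal distance between battery_center and tin_left below 0.043 m and z of battery_center in the frame of tin_left between 0 and 0.04 m and horizontal distance between inner_knob and tin_left below 0.008 m and z of inner_knob in the frame of tin_left between 0.09 and 0.103 m and angle between the z axis of inner_knob and the z axis of tin_left, either way round below 0.05 rad) or (horizontal distance between battery_center and tin_right below 0.043 m and z of battery_center in the frame of tin_right between 0 and 0.04 m and horizontal distance between inner_knob and tin_right below 0.008 m and z of inner_knob in the frame of tin_right between 0.09 and 0.103 m and angle between the z axis of inner_knob and the z axis of tin_right, either way round below 0.05 rad)) and z of outer_collar in the frame of inner_knob below -0.022 m and contact force between the fingers and inner_lid below 0.1 N), for 0.1 s.
At the end, for the whole second after the job is handed in: Inner lid on the battery's tin (3 mm of seated height, 8 mm sideways, 0.05 rad); the fingers alone hold the outer lid, still and within 0.2 rad of level, its lower edge 5 mm or more above the knob's tip; memory stick in the other tin; tins and bystanders within 20 mm of their places (((horizontal distance between battery_center and tin_left below 0.043 m and z of battery_center in the frame of tin_left between 0 and 0.04 m and horizontal distance between inner_knob and tin_left below 0.008 m and z of inner_knob in the frame of tin_left between 0.09 and 0.103 m and angle between the z axis of inner_knob and the z axis of tin_left, either way round below 0.05 rad) or (horizontal distance between battery_center and tin_right below 0.043 m and z of battery_center in the frame of tin_right between 0 and 0.04 m and horizontal distance between inner_knob and tin_right below 0.008 m and z of inner_knob in the frame of tin_right between 0.09 and 0.103 m and angle between the z axis of inner_knob and the z axis of tin_right, either way round below 0.05 rad)) and z of outer_collar in the frame of inner_knob above 0.046 m and height (world z) of outer_collar above 0.146 m and angle between outer_collar's own z axis and vertical below 0.2 rad and contact force between the fingers and outer_lid above 1 N and contact force between outer_lid and inner_lid below 0.05 N and contact force between outer_lid and tin_left below 0.05 N and contact force between outer_lid and tin_right below 0.05 N and linear speed of outer_lid below 0.03 m/s and ((horizontal distance between memory_stick_center and tin_left below 0.043 m and z of memory_stick_center in the frame of tin_left below 0.045 m) or (horizontal distance between memory_stick_center and tin_right below 0.043 m and z of memory_stick_center in the frame of tin_right below 0.045 m)) and distance of each of tin_left, tin_right, phone, mouse, dial_puck, marker from where it was at the start of the episode below 0.02 m); the arm keeps its last pose, push and grip.
It fails at once if the outer lid comes off the inner lid while the inner lid is not seated on the battery's tin, or the inner lid is raised with it (z of outer_collar in the frame of inner_knob above -0.015 m and not ((horizontal distance between battery_center and tin_left below 0.043 m and z of battery_center in the frame of tin_left between 0 and 0.04 m and horizontal distance between inner_knob and tin_left below 0.008 m and z of inner_knob in the frame of tin_left between 0.09 and 0.106 m and angle between the z axis of inner_knob and the z axis of tin_left, either way round below 0.12 rad) or (horizontal distance between battery_center and tin_right below 0.043 m and z of battery_center in the frame of tin_right between 0 and 0.04 m and horizontal distance between inner_knob and tin_right below 0.008 m and z of inner_knob in the frame of tin_right between 0.09 and 0.106 m and angle between the z axis of inner_knob and the z axis of tin_right, either way round below 0.12 rad))).
It fails at once if the lids are dropped (contact force between the fingers and inner_lid below 0.05 N and linear speed of inner_lid above 0.4 m/s).
It fails at once if the outer lid is dropped (contact force between the fingers and outer_lid below 0.05 N and linear speed of outer_lid above 0.4 m/s and z of outer_collar in the frame of inner_knob above -0.015 m).
It fails at once if a tin is tipped (angle between any of tin_left, tin_right's own z axis and vertical above 0.2 rad).
It fails at once if a tin or a bystander is pushed away by more than 30 mm (distance of any of tin_left, tin_right, phone, mouse, dial_puck, marker from where it was at the start of the episode above 0.03 m).
It also fails if it takes over 59 s, if anything falls off the work surface, if the arm or the gripper's body presses on something with over 40 N, if the wrist force passes 120 N, or if a joint passes its speed limit or range.

## Working session

There is one attempt and no reset: what is moved stays moved. The work goes in short steps, Python scripts to look and compute and a tool call to move; the robot and the scene stay as the last step left them, time stands still between calls to the robot, and variables do not carry over. Pictures are saved under pics/ and viewed, at most 10 in all, crops included, and the job is handed in when it is done.

Besides the shell and the picture viewer there is one more tool, called in YAML: its name, and indented under it one key for each argument. servo_tool: Moves the arm, as the interface text tells. Its arguments: {"type":"object","properties":{"steps":{"type":"array"},"force":{"type":"number"}},"required":["steps"]}

```bash
mkdir -p pics; ls
python3 - <<'E'
from station import env
import cv2,numpy as np
o=env.get_obs();print(o['position'],o['tcp_rot'],o['width'],env.tip_reach)
ims=[]
for n in("top","side"):
    c=env.read_camera(n);cv2.imwrite(f"pics/{n}0.png",c["image"][:,:,::-1]);print(n,c["K"],c["distortion"],c["origin"],c["attitude"])
E
```

```text
pics
[272.60393649 671.31658712 403.49601261] [-3.13926680e+00  1.10297569e-04  2.75589995e+00] 0.9968350269239029 173.4
top [[357.76916302   0.         258.45139881]
 [  0.         357.76916302 189.93978419]
 [  0.           0.           1.        ]] [-0.11609697  0.          0.          0.          0.        ] [ 329.10442624   76.06939402 1129.32733407] [ 0.20005632  0.00779524 -1.54541488]
side [[422.57641491   0.         252.5723687 ]
 [  0.         422.57641491 186.01971634]
 [  0.           0.           1.        ]] [-0.06221116  0.          0.          0.          0.        ] [  588.49030722 -1009.76248599   717.14819982] [1.04353504 0.01672095 0.05847542]
```

View pics/top0.png

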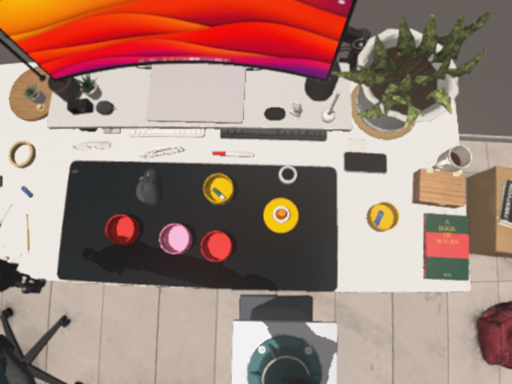

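View pics/side0.png

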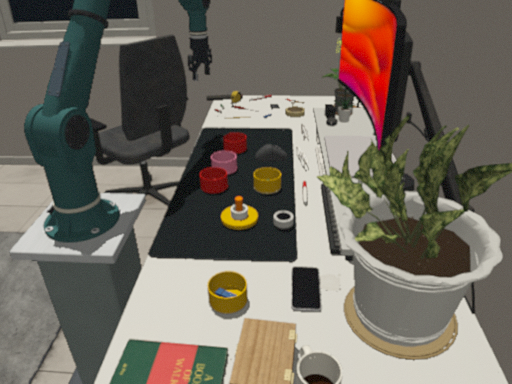

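Top view: the lid is at (281,214), the yellow tins at (218,189) and (382,217). The look-alikes are the red and pink tins at (122,229), (175,238) and (217,246). Next I'll crop the tins and measure.

```bash
cat > h.py <<'E'
import cv2,numpy as np
from scipy.spatial.transform import Rotation as R
from station import env
def ray(c,px):
    u=cv2.undistortPoints(np.array([[px]],float),c["K"],np.array(c["distortion"],float))[0,0]
    M=R.from_euler("xyz",c["attitude"]).as_matrix()
    return np.array(c["origin"],float),M@np.array([u[0],-u[1],-1.])
def plane(c,px,z):
    o,d=ray(c,px);return (o+d*(z-o[2])/d[2])
def tri(c1,p1,c2,p2):
    o1,d1=ray(c1,p1);o2,d2=ray(c2,p2)
    s=np.linalg.lstsq(np.stack([d1,-d2],1),o2-o1,rcond=None)[0]
    a,b=o1+d1*s[0],o2+d2*s[1];return (a+b)/2,np.linalg.norm(a-b)
def blobs(c,h0,h1,s0=100,v0=60,amin=15):
    hsv=cv2.cvtColor(c["image"],cv2.COLOR_RGB2HSV)
    m=cv2.inRange(hsv,(h0,s0,v0),(h1,255,255))
    n,l,st,ce=cv2.connectedComponentsWithStats(m)
    return [(ce[i].round(1),st[i].tolist()) for i in range(1,n) if st[i][4]>=amin],l
E
python3 - <<'E'
from h import *
t=env.read_camera("top");s=env.read_camera("side")
I=t["image"][:,:,::-1]
cr=[cv2.resize(I[b:b+50,a:a+50],(390,390),interpolation=cv2.INTER_CUBIC) for a,b in((193,164),(357,192))]
J=s["image"][:,:,::-1]
cr2=[cv2.resize(J[b:b+50,a:a+50],(390,390),interpolation=cv2.INTER_CUBIC)[:, :] for a,b in((213,180),)]
cv2.imwrite("pics/c1.png",np.hstack(cr));
# top
for nm,c,(x0,x1,y0,y1) in(("top",t,(190,410,165,240)),("side",s,(190,300,150,320))):
  for lab,a,b in(("yel",20,35),("orange",3,16)):
    for ce,st in blobs(c,a,b)[0]:
        if x0<ce[0]<x1 and y0<ce[1]<y1: print(nm,lab,ce,st)
# tin outer contours, ellipse fit
for z in(0,54,48,20,30,80):
    pass
E
```

```text
top yel [217.8 187.7] [203, 173, 31, 31, 679]
top yel [280.3 215.3] [263, 198, 36, 36, 747]
top yel [382.6 215.9] [370, 204, 24, 26, 357]
top orange [280.8 214.1] [276, 209, 10, 11, 77]
side yel [266.8 179.5] [253, 166, 29, 28, 680]
side yel [239.1 218.7] [220, 205, 39, 25, 561]
side yel [227.7 291.7] [208, 271, 39, 43, 1257]
side orange [238.5 202.6] [234, 195, 10, 16, 107]
```

View pics/c1.png

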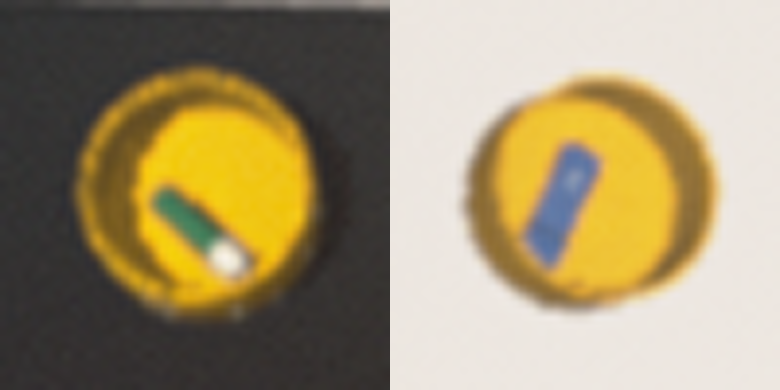

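The battery (green/cream) is in the left tin at (218,189) and the memory stick is in the right one, so the target is tin_left.

```bash
cat >> h.py <<'E'
from scipy.optimize import least_squares
def rim(c,at,z,r,h0=18,h1=36,v0=40,s0=90):
    hsv=cv2.cvtColor(c["image"],cv2.COLOR_RGB2HSV)
    m=cv2.inRange(hsv,(h0,s0,v0),(h1,255,255))
    m=cv2.morphologyEx(m,cv2.MORPH_CLOSE,np.ones((5,5)))
    cs,_=cv2.findContours(m,cv2.RETR_EXTERNAL,cv2.CHAIN_APPROX_NONE)
    k=max((q for q in cs if len(q)>20),key=lambda q:cv2.pointPolygonTest(q,at,True))
    k=cv2.convexHull(k)[:,0].astype(float)
    P=np.array([plane(c,p,z)[:2] for p in k]);g=P.mean(0)
    d=g-np.array(c["origin"])[:2];d/=np.linalg.norm(d)
    P=P[(P-g)@d>0]   # half away from the camera: the upper edge
    f=least_squares(lambda q:np.hypot(*(P-q).T)-r,g,loss="soft_l1",f_scale=1.)
    return f.x.round(1),round(float(np.std(f.fun)),2),len(P)
E
python3 - <<'E'
from h import *
t=env.read_camera("top");s=env.read_camera("side")
for z in(50,54):
  print(z,"tinL",rim(t,(218,188),z,45.5),rim(s,(267,180),z,45.5)," tinR",rim(t,(382,216),z-4,45.5),rim(s,(228,292),z-4,45.5))
for z in(18,22): print("lid",rim(t,(270,220),z,54.5),rim(s,(228,218),z,54.5))
print("knob",tri(t,(280.8,214.1),s,(238.5,202.6)))
for z in(60,76,80):print(z,plane(t,(280.8,214.1),z),plane(s,(238.5,197),z))
E
```

```text
50 tinL (array([556.1, 218.4]), 1.1, 12) (array([542.6, 291.4]), 19.22, 8)  tinR (array([ 477.3, -299.2]), 0.68, 10) (array([ 477.5, -303.3]), 0.41, 12)
54 tinL (array([555. , 217.8]), 1.02, 12) (array([542.8, 283.9]), 19.09, 8)  tinR (array([ 476.7, -297.6]), 0.75, 10) (array([ 478.2, -307.8]), 0.48, 12)
lid (array([479.4,  19.2]), 1.34, 12) (array([475.5,  26.1]), 1.81, 11)
lid (array([478.6,  19.4]), 1.26, 12) (array([476.1,  19.7]), 1.64, 11)
knob (array([474.7117253 ,  20.9812325 ,  58.93792082]), np.float64(3.007614319927253))
60 [473.07732452  20.76894926  60.        ] [473.63512752  50.69293992  60.        ]
76 [470.92310448  21.59639198  76.        ] [476.43157873  24.87336556  76.        ]
80 [470.38454947  21.80325266  80.        ] [477.13069153  18.41847197  80.        ]
```

servo_tool:
  steps: [0,0,0,0,0.1693,0,0,0,0,0.1693,0,0,0,0,0.1693,0,0,0,0,0.1693,0,0,0,0,0.1693,0,0,0,0,0.1693,0,0,0,0,0.1693,0,-0.045,0.0135,0,0,0,-0.045,0.0135,0,0,0,-0.045,0.0135,0,0,0,-0.045,0.0135,0,0,0,-0.045,0.0135,0,0,0,-0.045,0.0135,0,0,0,-0.045,0.0135,0,0,0,-0.045,0.0135,0,0,0,-0.045,0.0135,0,0,0,-0.045,0.0135,0,0,0,-0.045,0.0135,0,0,0,-0.045,0.0135,0,0,0,0,0,0,0]
  force: 40

```text
time_s: 2.8
position: [435.5, 128.0, 405.2]
tcp_rot: [3.141, 0.001, 1.563]
ft_force: [-0.8, 0.6, -0.1]
width: 1.001
gripper_force: 0.0
```

servo_tool:
  steps: [0,-0.027,0.01,0,0,0,-0.027,0.01,0,0,0,-0.027,0.01,0,0,0,-0.027,0.01,0,0,0,0,0,0.035,0,0,0,0,0.035,0,0,0,0,0.035,0,0,0,0,0,0,0,0,0,0,0]

```text
time_s: 3.92
position: [475.3, 24.2, 300.5]
tcp_rot: [3.14, -0.0, 1.572]
ft_force: [0.6, 0.6, 0.7]
width: 0.998
gripper_force: 0.0
```

Run:
```python
from h import *
t=env.read_camera("top");s=env.read_camera("side")
print(env.get_obs()["position"])
a=cv2.resize(s["image"][130:250,180:300,::-1],(400,400),interpolation=cv2.INTER_CUBIC)
b=cv2.resize(t["image"][150:270,220:340,::-1],(400,400),interpolation=cv2.INTER_CUBIC)
cv2.imwrite("pics/c2.png",np.hstack([a,b]))
```

```text
[475.43949896  24.01824242 301.03061638]
```

View pics/c2.png

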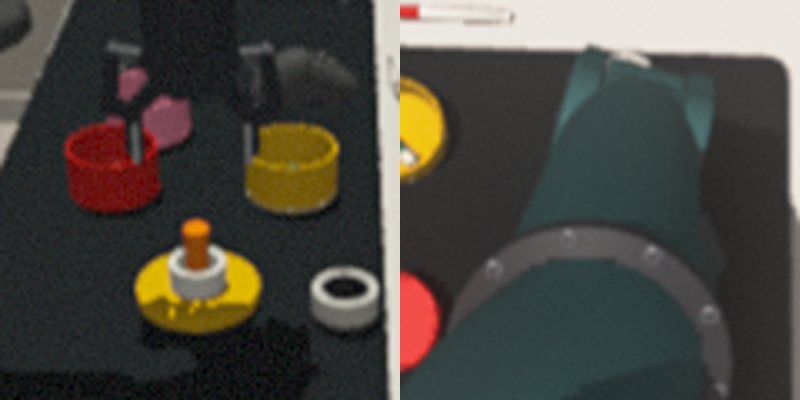

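The knob sits centred between the open fingers: it is at column 196 of the left crop, with the finger midpoint at about 193. I'll shift y by −4 mm, descend and grip.

servo_tool:
  steps: [0,-0.004,0.001,0.02,0,0,0,0,0.02,0,0,0,0,0.02,0,0,0,0,0.014,0,0,0,0,0,0,0,0,0,0,0,1,0,0,0,0,1,0,0,0,0,1,0,0,0,0,1,0,0,0,0,1,0,0,0,0,1,0,0,0,0,1,0,0,0,0,1,0,0,0,0]
  force: 60

```text
time_s: 5.78
position: [475.9, 19.7, 226.1]
tcp_rot: [3.141, -0.0, 1.571]
ft_force: [-0.0, 0.8, 4.6]
width: 0.235
gripper_force: 58.5
```

Run:
```python
from h import *
s=env.read_camera("side");o=env.get_obs()
print(o["position"],o["width"],o["gripper_force"],o["ft_force"],o["wrist_torque"])
print("lid",rim(s,(228,218),20,54.5))
```

```text
[475.91710005  19.68441477 226.06047736] 0.23536798270120016 58.49492311477661 [-0.57475505  0.63008192  5.93457266] [ 0.01277127  0.1254869  -0.01376916]
lid (array([475.5,  23.8]), 1.82, 12)
```

servo_tool:
  steps: [1,0,0,-0.005,0,1,0,0,-0.015,0,1,0,0,-0.02,0,1,0,0,-0.025,0,1,0,0,-0.025,0,1,0,0,-0.01,0,1,0,0,0,0,1,0,0,0,0,1,0,0,0,0]

```text
time_s: 6.95
position: [475.4, 19.7, 324.9]
tcp_rot: [-3.14, 0.0, 1.571]
ft_force: [-0.7, 0.4, -3.6]
width: 0.232
gripper_force: 58.9
```

Run:
```python
from h import *
s=env.read_camera("side");t=env.read_camera("top");o=env.get_obs()
print(o["position"],o["width"],o["gripper_force"],o["ft_force"],o["wrist_torque"])
print("tinL",rim(t,(218,188),50,45.5),rim(t,(218,188),54,45.5))
a=cv2.resize(s["image"][120:240,180:300,::-1],(400,400),interpolation=cv2.INTER_CUBIC)
b=cv2.resize(t["image"][150:270,200:320,::-1],(400,400),interpolation=cv2.INTER_CUBIC)
cv2.imwrite("pics/c3.png",np.hstack([a,b]))
```

```text
[475.57214245  19.63241632 325.07461954] 0.23548890367473793 58.85404407978058 [-0.52068693  0.09560008 -2.9015918 ] [ 0.0014915  -0.02937898  0.02833267]
tinL (array([556.2, 218.1]), 1.11, 12) (array([555.1, 217.5]), 1.05, 12)
```

View pics/c3.png

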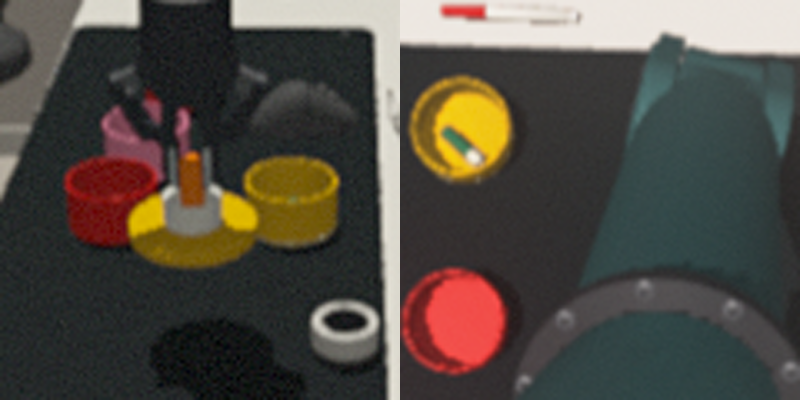

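```bash
cat > r2.py <<'E'
from h import *
def rim2(c,at,half,z,rfix=None,frac=0.0):
    k=6;x0,y0=at[0]-half,at[1]-half
    im=c["image"][y0:y0+2*half,x0:x0+2*half].astype(np.float32)
    im=cv2.resize(im,None,fx=k,fy=k,interpolation=cv2.INTER_CUBIC)
    f=im[:,:,0]-im[:,:,2]          # red minus blue: yellow high
    m=(cv2.GaussianBlur(f,(0,0),2)>45).astype(np.uint8)
    m=cv2.morphologyEx(m,cv2.MORPH_CLOSE,np.ones((15,15)))
    cs,_=cv2.findContours(m,cv2.RETR_EXTERNAL,cv2.CHAIN_APPROX_NONE)
    q=max(cs,key=lambda q:cv2.pointPolygonTest(q,(half*k,half*k),True))
    q=cv2.convexHull(q)[:,0].astype(float)
    q=(q+.5)/k-.5+[x0,y0]
    P=np.array([plane(c,p,z)[:2] for p in q]);g=(P.max(0)+P.min(0))/2
    d=g-np.array(c["origin"])[:2];d/=np.linalg.norm(d)
    P=P[(P-g)@d>frac*45]
    if rfix: return least_squares(lambda v:np.hypot(*(P-v).T)-rfix,g,loss="soft_l1").x.round(1)
    return least_squares(lambda v:np.hypot(*(P-v[:2]).T)-v[2],[*g,45],loss="soft_l1").x.round(1)
E
python3 - <<'E'
from r2 import *
t=env.read_camera("top");s=env.read_camera("side")
s["image"]=cv2.imread("pics/side0.png")[:,:,::-1];t["image"]=cv2.imread("pics/top0.png")[:,:,::-1]
for z in(50,54):
  for fr in(-.3,0.):
    print(z,fr,"top",rim2(t,(218,188),22,z,None,fr),rim2(t,(218,188),22,z,45.5,fr),"side",rim2(s,(267,179),22,z,None,fr),rim2(s,(267,179),22,z,45.5,fr))
print("lid",*[f(c,a,24,18,r) for f in(rim2,) for c,a in((t,(280,215)),(s,(239,217))) for r in(None,54.5)])
E
```

```text
50 -0.3 top [552.8 216.5  48.3] [556.1 217.9] side [552.7 220.6  48.1] [552.4 224. ]
50 0.0 top [552.9 216.4  48.3] [556.  218.2] side [552.7 220.6  48.1] [552.4 224. ]
54 -0.3 top [552.  216.   48.2] [555.  217.3] side [552.9 213.2  47.8] [552.6 216.3]
54 0.0 top [552.  215.9  48.2] [554.9 217.6] side [552.9 213.2  47.8] [552.6 216.3]
lid [476.8  19.5  57.3] [480.   18.5] [475.7  24.1  56.1] [475.5  26.5]
```

Tin minus lid is about (76.5, 197) mm in both views. I'll move over the tin.

servo_tool:
  steps: [1,0.01,0.004,0,0,1,0.02,0.008,0,0,1,0.027,0.01,0,0,1,0.027,0.011,0,0,1,0.027,0.011,0,0,1,0.027,0.011,0,0,1,0.027,0.01,0,0,1,0.02,0.008,0,0,1,0.012,0.004,0,0,1,0,0,0.015,0,1,0,0,0.015,0,1,0,0,0.005,0,1,0,0,0,0,1,0,0,0,0]

```text
time_s: 8.9
position: [553.0, 216.3, 291.0]
tcp_rot: [3.141, -0.0, 1.57]
ft_force: [-0.4, -0.2, -2.2]
width: 0.235
gripper_force: 58.9
```

Run:
```python
from r2 import *
s=env.read_camera("side");t=env.read_camera("top");o=env.get_obs()
print(o["position"],o["tcp_rot"],o["width"],o["ft_force"])
a=cv2.resize(s["image"][110:210,220:320,::-1],(500,500),interpolation=cv2.INTER_CUBIC)
b=cv2.resize(t["image"][150:230,180:260,::-1],(300,300),interpolation=cv2.INTER_CUBIC)
cv2.imwrite("pics/c4.png",np.hstack([a,np.vstack([b,np.zeros((200,300,3),np.uint8)])]))
```

```text
[553.04212515 216.57991254 291.1968689 ] [ 3.14064786e+00 -4.15077510e-04  1.57037801e+00] 0.23881803575681493 [ 0.55456678 -0.16409961 -2.40074704]
```

View pics/c4.png

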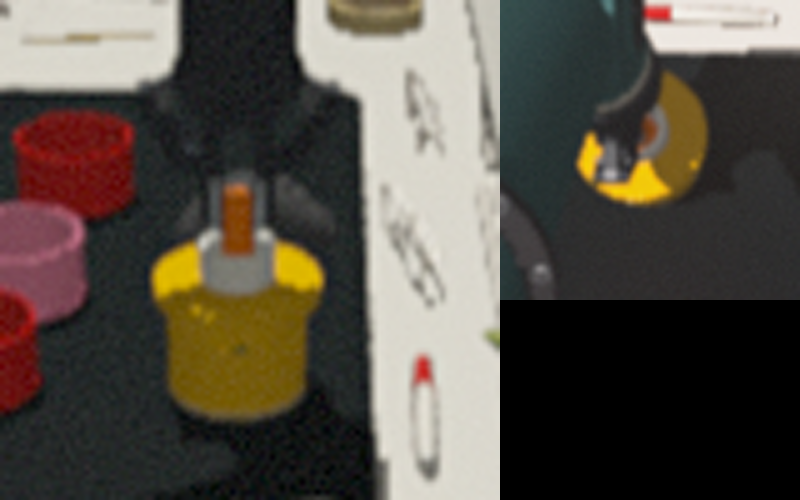

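The knob, lid and tin are all centred at about column 237, so x is aligned. I'll lower gently, with seating expected at TCP z ≈ 266.

servo_tool:
  steps: [1,0,0,0.004,0,1,0,0,0.004,0,1,0,0,0.004,0,1,0,0,0.003,0,1,0,0,0.002,0,1,0,0,0.001,0,1,0,0,0,0,1,0,0,0,0]

```text
time_s: 10.0
position: [552.8, 216.7, 272.8]
tcp_rot: [3.141, -0.0, 1.571]
ft_force: [0.6, -0.9, -3.3]
width: 0.235
gripper_force: 58.9
```

Already 3 mm past the point where the plug enters, with no extra force.

servo_tool:
  steps: [1,0,0,0.002,0,1,0,0,0.002,0,1,0,0,0.0015,0,1,0,0,0,0,1,0,0,0,0]

```text
time_s: 10.62
position: [552.8, 216.7, 267.2]
tcp_rot: [3.142, 0.0, 1.571]
ft_force: [0.5, 0.2, -3.4]
width: 0.233
gripper_force: 58.9
```

servo_tool:
  steps: [1,0,0,0.001,0,1,0,0,0.0007,0,1,0,0,0,0,1,0,0,0,0]

```text
time_s: 11.12
position: [552.9, 216.7, 266.1]
tcp_rot: [3.141, -0.0, 1.571]
ft_force: [-2.0, -0.5, 5.4]
width: 0.234
gripper_force: 59.6
```

Seated: the force reversed to +5 N at z 266. Now I'll open.

servo_tool:
  steps: [0.6,0,0,0,0,0.3,0,0,0,0,0,0,0,0,0,0,0,0,0,0,0,0,0,0,0,0,0,0,0,0,0,0,0,0,0,0,0,0,0,0]

```text
time_s: 12.12
position: [552.8, 216.7, 265.5]
tcp_rot: [3.142, -0.0, 1.571]
ft_force: [0.3, 0.3, 0.5]
width: 1.002
gripper_force: 0.0
```

Run:
```python
from r2 import *
s=env.read_camera("side");o=env.get_obs()
print(o["position"],o["width"],o["ft_force"])
a=cv2.resize(s["image"][110:210,220:320,::-1],(600,600),interpolation=cv2.INTER_CUBIC)
cv2.imwrite("pics/c5.png",a)
```

```text
[552.78913812 216.72125929 265.54562646] 0.9979786667205629 [-0.15091193  0.42611291 -0.05688831]
```

View pics/c5.png

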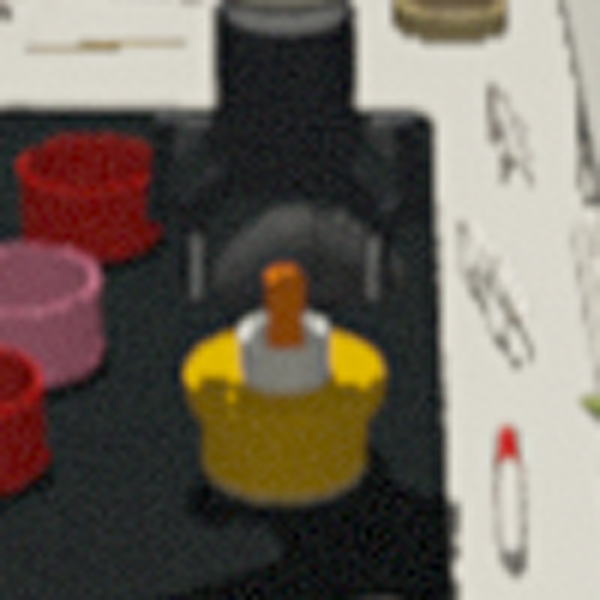

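The lid is seated level and centred on the tin, with the knob at column 284 midway between the fingers at 195 and 373. I'll descend 29 mm to the collar.

servo_tool:
  steps: [0,0,0,0.01,0,0,0,0,0.01,0,0,0,0,0.006,0,0,0,0,0.003,0,0,0,0,0,0,0.2,0,0,0,0,0.25,0,0,0,0,0.3,0,0,0,0,0.35,0,0,0,0,0.4,0,0,0,0,0.5,0,0,0,0,1,0,0,0,0,1,0,0,0,0,1,0,0,0,0,1,0,0,0,0]
  force: 40

```text
time_s: 14.05
position: [552.8, 216.7, 237.0]
tcp_rot: [3.141, -0.0, 1.571]
ft_force: [-1.9, -0.4, 6.2]
width: 0.565
gripper_force: 41.3
```

servo_tool:
  steps: [1,0,0,-0.001,0,1,0,0,-0.002,0,1,0,0,-0.004,0,1,0,0,-0.006,0,1,0,0,-0.01,0,1,0,0,-0.012,0,1,0,0,-0.015,0,1,0,0,-0.015,0,1,0,0,-0.015,0,1,0,0,-0.012,0,1,0,0,-0.006,0,1,0,0,-0.002,0,1,0,0,0,0,1,0,0,0,0,1,0,0,0,0,1,0,0,0,0]

```text
time_s: 16.05
position: [552.8, 216.6, 336.3]
tcp_rot: [-3.141, 0.0, 1.571]
ft_force: [0.1, 0.0, -0.6]
width: 0.566
gripper_force: 41.4
```

Run:
```python
from r2 import *
s=env.read_camera("side");o=env.get_obs()
print(o["position"],o["width"],o["gripper_force"],o["ft_force"])
a=cv2.resize(s["image"][100:200,220:320,::-1],(600,600),interpolation=cv2.INTER_CUBIC)
cv2.imwrite("pics/c6.png",a)
```

```text
[552.756571   216.67871942 336.36132784] 0.5627894824347532 41.400606259703636 [ 0.73023653  0.32980354 -1.78983279]
```

View pics/c6.png

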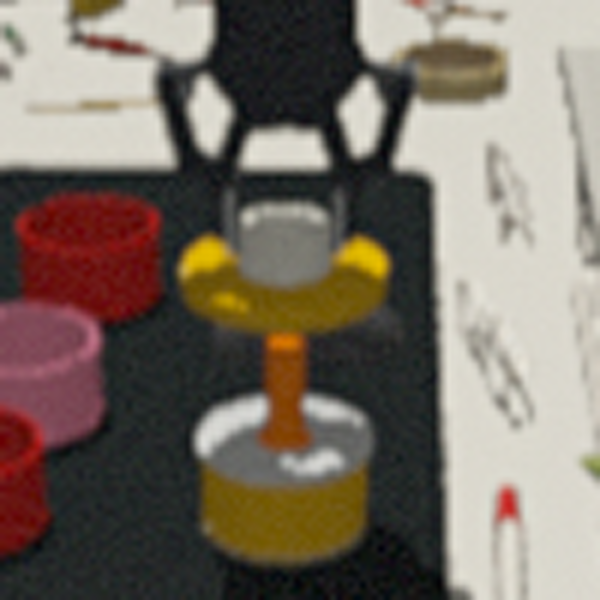

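The outer lid is level in the grip, about 28 mm above the knob tip (column 285, row 340). The inner lid is closed on the tin.

```bash
python3 -c "
from station import env
print(env.finish_job())"
```

```text
the job is handed in; nothing more can be done
None
```

I closed the inner lid on the left tin, the one with the battery, and handed the job in with the outer lid still held level about 23 mm (calculated) above the knob's tip; no verdict was returned.

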